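Bring the dish of rings round to the arrow

ROBOT

A 6-joint arm with a two-finger parallel gripper is mounted at the origin on the work surface. World frame = base frame: x ahead of the robot, y to its left, z up, the work surface at z = 0. Lengths are in m, angles in rad, forces in N, time in s.
With the tool pointing down it reaches from about 0.4 to 0.925 m from the base axis. Payload 3.4 kg.
Tool frame: the origin (TCP) lies on the centre line of the jaws, within the pads' length; the fingertips stand nose_length ahead of it and the grasp point (between the pads) lies 8 mm behind it (nose_length is the distance from the TCP to the fingertips, in m); z points along the fingers, y is the direction in which the jaws open and shut (so a half turn about z gives the same grasp; the last joint's range is limited). The gripper opens to 85 mm and grips with 20 to 120 N. Pads are 22 mm wide; open, the fingers measure 114 mm over their backs; the gripper's body (76 mm by 85 mm) begins 54 mm behind the grasp point. The pads swing forward as they close: fully open they stand 13 mm farther back than shut.
Start: joints at [-1.206, 0.307, 1.506, -0, 1.328, -0.073], TCP at [0.244, -0.521, 0.242] pointing down, gripper open.
Joint ranges: [-3.12, 3.12], [-1.05, 2.28], [0.14, 2.33], [-1.42, 4.57], [0.1, 2.73], [-2.68, 2.68]. Speed limits (rad/s): [2.57, 2.57, 3.14, 3.14, 3.14, 3.14].

INTERFACE

Orientations are given as a unit quaternion [x, y, z, w].
In Python, from plant import get_state, read_camera, camera_params, job_done, trace, landmark_of, nose_length gives the robot as it stands.
- The arm moves only by the tool carry_out, never from a script. Its argument "moves" is a list that holds one entry, the list of rows, each a list of 7 numbers: the shift along the tool's x, y, z in m, then the turn, a rotation vector about the tool's x, y, z in degrees, then the finger opening in m, from 0 to 0.0854. In form: [[[x, y, z, rx, ry, rz, grip], ...]]. A call has 1 to 8 rows; each row shifts and turns the commanded pose from where the row before left it, along the tool's axes as they then stand; what a row does not reach is not made up. A row lasts 1/8 s, in which the tool goes at most 62.5 mm and 10.7 degrees, less where a joint would pass 70% of its speed; a pose out of reach is approached as far as the arm can. A call is refused whole if a number of a shift passes 0.0625 or a number of a turn 10.7, either way. A call with a gripper value outside its range is refused whole. The fingers move at their own pace and stop on an object; "squeeze" is the grip in N (left out, the last holds). Time passes only in rows, so rows that do not move let the fingers close. It gives the time, the measured TCP pose, the force and the opening at its end, in the units of the state.
- get_state(): the state, without advancing time (a new reading comes with each control period).
- read_camera(name): name is "scene" or "top"; returns the picture (384x512x3 uint8, red, green, blue); there is no depth.
- camera_params(name): a dict with "fx", "fy", "cx", "cy" (pixels), "camera_from_world" (4x4, takes a point from world to camera coordinates). Camera axes: x right, y down, z forward; pixel columns grow to the right and rows downward; lengths in m; the calibration is good to about 2 mm. A picture is of the moment at which its call begins. camera_params takes no time and is no camera call.
- job_done(): hands the job in, once; it reports no verdict.
Trained networks look in the newest picture that a camera, given by its name, has taken for a name from the list of things; names that differ only in an ending like _2 or _b are one class to them, and where a whole thing is asked for, a point or a joint stands for the part that bears it (a point fixed in the world has none). Each returns a list of dicts, best first, with "score" (0 to 1); they miss things now and then, are a little off and sometimes report something else, mostly with a low value. They report only what shows in the picture. A call takes as long as a camera call. They do not tell look-alikes from the thing itself.
- trace(camera, label): "mask" (384x512 bool, what is visible of it).
- landmark_of(camera, label): "location" ([x, y, z] in m, in world coordinates, good to about 4 mm: a listed point, or the origin of a listed thing).
The state is a dict: "clock": time; "joint_pos": joint angles; "joint_vel": joint speeds; "effort": joint torques, N m; "tcp_pos": TCP position; "tool_rot": TCP orientation; "force": force on the tool from outside, world axes, zero at the start; "wrist_torque": the same for the moment, N m; "width": opening from 0.0 (shut) to 1.0 (fully open).
Only numpy, scipy, OpenCV 4.12 (cv2) and the standard library are available. Lean on these libraries where they do the work, as an engineer would, in place of code of your own. Each camera call takes 0.05 s, during which the arm holds its last target.

TASK

On the jeweller's bench stands a small turntable with four wooden spokes. Push on its spokes with a fingertip to turn it gently until the open steel dish stands squarely in line with the brass arrow fixed on the bench, then let go. Push only the spokes, without gripping them: leave the dish, cone and jar riding untouched in their places on the plate, and leave the hammer and cup alone.

Things in the scene. Friction and masses are not known exactly. Their poses are not given: they have to be found in the camera images.
- turntable (a joint): angle of the turntable about its upright axis, 0 at the start whatever the start direction, growing anticlockwise seen from above. No stops: either way is free over more than a full turn. It has a little friction (about 1.5 N on a spoke turns it) and stays where it is left when turned slowly (fingertip at about 60 mm/s); jerks make the loose things on it slide.
- hub (a point): centre of the turntable, on its axis, 59 mm above the bench. It is a round dark steel plate, 180 mm across, from 40 to 54 mm above the bench. Four round wooden spokes, 14 mm thick, stand out level from the plate's edge at right angles to one another, their axes 47 mm above the bench; each is bare from 97 to 143 mm from the axis and ends in a 21 mm ball centred 153 mm from the axis. Below the spokes the bench is free outside 65 mm from the axis (the arrow aside).
- dish_spoke (a point): centre of the ball at the end of the spoke behind the dish, 153 mm from the axis, 47 mm above the bench: hub, dish and this spoke lie on one line; the other three spokes lie at 90, 180 and 270 degrees from it. All four look alike, and any may be pushed.
- stand: the turntable's foot, a dark steel disc 130 mm across, 12 mm high, fixed to the bench, with the turntable on it; origin on the axis at bench height, z up; it does not turn
- index: flat brass arrow screwed to the bench, 5 mm thick, with a diamond head 37 mm wide and a 14 mm wide tail, reaching from 172 mm (the tip, pointing at the axis) to 245 mm from the turntable's axis, on any side of it. This origin lies not on the arrow but on the turntable's axis at bench height; its x axis points from there out to the arrow, z up. It does not turn with the turntable.
- arrow_tip (a point): the tip of the brass arrow, 172 mm from the turntable's axis, 5 mm above the bench
- dish: open steel dish, 48 mm across the rim, 16 mm high, with two brass rings in it, standing loose on the plate 60 mm from the axis; origin at the centre of its underside
- cone: light wooden ring cone, 38 mm across the foot, 36 mm high, standing loose on the plate 60 mm from the axis, 90 degrees anticlockwise from the dish; origin at the centre of its underside
- jar: closed glass jar with a white lid, 36 mm across, 34 mm high, standing loose on the plate 60 mm from the axis, opposite the dish; origin at the centre of its underside
- seat_dish (a point): fixed mark: the place of the dish on top of the turntable, 60 mm from its axis, 54 mm above the bench; it turns with the turntable
- seat_cone (a point): fixed mark: the place of the cone on top of the turntable, 60 mm from its axis, 54 mm above the bench; it turns with the turntable
- seat_jar (a point): fixed mark: the place of the jar on top of the turntable, 60 mm from its axis, 54 mm above the bench; it turns with the turntable
- hammer: hammer of 220 mm lying loose on the bench to the robot's right, clear of the work
- cup: white cup, 72 mm across, 80 mm high, standing loose on the bench to the robot's left; origin at the centre of its underside
Things that resemble listed ones, but are neither listed nor needed, are in the scene too. Several things have the shape of the dish; the one meant has the colours described above.

How it is judged:
By the outcome, as a careful person would: the job done as asked, in the order asked, and still so for the second after the job is handed in, with the robot touching nothing.
It also fails if it takes over 48 s, if anything falls off the work surface, if the arm or the gripper's body presses on something with over 40 N, if the wrist force passes 120 N, or if a joint passes its speed limit or range.

## Working session

There is one attempt and no reset: what is moved stays moved. The work goes in short steps, Python scripts to look and compute and a tool call to move; the robot and the scene stay as the last step left them, time stands still between calls to the robot, and variables do not carry over. Pictures are saved under pics/ and viewed, and the job is handed in when it is done.

Besides the shell and the picture viewer there is one more tool, called after "Call:" as name([rows], argument=value, ...), one row to a line, values as JSON. carry_out: Moves the arm, as the interface text tells. Its arguments: {"type":"object","properties":{"moves":{"type":"array"},"squeeze":{"type":"number"}},"required":["moves"]}

```bash
mkdir -p pics; ls
python3 - <<'E'
from plant import *
import cv2,numpy as np
for c in("scene","top"):
    im=read_camera(c); cv2.imwrite(f"pics/{c}0.png",im[:,:,::-1])
    for l in("hub","dish_spoke","arrow_tip","dish","cone","jar","hammer","cup"):
        r=landmark_of(c,l); print(c,l,[(np.round(d["location"],3).tolist(),round(d["score"],2)) for d in r[:4]])
s=get_state();print(s,nose_length if not callable(nose_length) else nose_length())
E
```

```text
pics
scene hub [([0.592, -0.015, 0.058], 0.61), ([0.579, -0.078, 0.052], 0.28)]
scene dish_spoke [([0.437, 0.006, 0.05], 0.81), ([0.588, -0.015, 0.059], 0.38), ([0.527, -0.006, 0.053], 0.36)]
scene arrow_tip [([0.755, 0.032, 0.006], 0.68), ([0.588, -0.017, 0.06], 0.17)]
scene dish [([0.367, -0.081, 0.001], 0.65), ([0.527, -0.004, 0.052], 0.53), ([0.469, 0.168, 0.0], 0.37)]
scene cone [([0.579, -0.079, 0.055], 0.56)]
scene jar [([0.646, -0.024, 0.053], 0.43)]
scene hammer []
scene cup [([0.556, 0.502, -0.002], 0.68)]
top hub [([0.59, -0.012, 0.059], 0.61), ([0.529, -0.01, 0.053], 0.58)]
top dish_spoke [([0.434, 0.009, 0.046], 0.58)]
top arrow_tip [([0.754, 0.034, 0.004], 0.55)]
top dish [([0.526, -0.005, 0.052], 0.76), ([0.476, 0.166, 0.0], 0.5), ([0.369, -0.08, -0.003], 0.47)]
top cone [([0.574, -0.075, 0.051], 0.67)]
top jar [([0.648, -0.03, 0.055], 0.72)]
top hammer [([0.498, -0.441, 0.001], 0.68), ([0.53, -0.006, 0.051], 0.31)]
top cup [([0.554, 0.504, -0.005], 0.68), ([0.578, -0.075, 0.054], 0.16)]
{'clock': 0.9, 'joint_pos': array([-1.20651803e+00,  3.06776808e-01,  1.50639351e+00,  1.06173695e-05,
        1.32840029e+00, -7.34852415e-02]), 'joint_vel': array([-6.73868977e-05, -4.47833685e-04,  6.96831376e-04,  4.94228740e-06,
        7.10655874e-05,  1.05577424e-04]), 'effort': array([-2.09797372e-04, -4.57464373e+01, -2.52337378e+01, -6.18600416e-05,
        6.27211975e-04,  1.17292689e-05]), 'tcp_pos': array([ 0.24374283, -0.52079142,  0.24232065]), 'tool_rot': array([9.76141146e-01, 2.17136966e-01, 6.69563774e-06, 1.01562503e-05]), 'force': array([ 0.00694945,  0.27176896, -0.03729293]), 'wrist_torque': array([-0.004494  , -0.06730946,  0.02570518]), 'width': 0.9981298709477094} 0.011
```

View pics/top0.png

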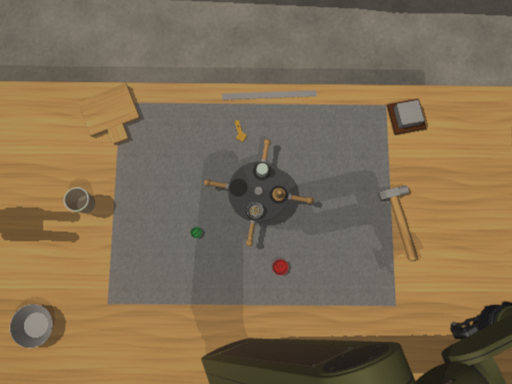

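View pics/scene0.png

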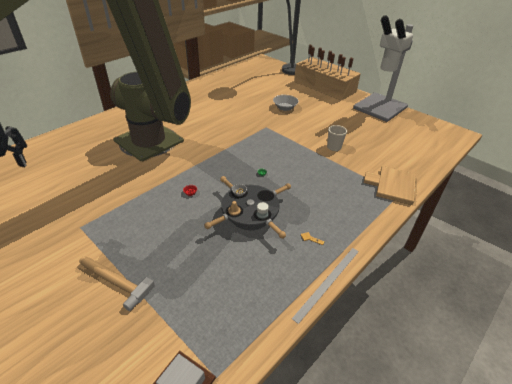

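The top view shows the hub at about (258,190). The dish is at (256,211), on the robot side, with its spoke ball at (250,243). The brass arrow tip is at (244,138), and the green and red dishes are look-alikes. I'll refine the angles by segmenting the spokes and the arrow.

```bash
cat > h.py <<'E'
from plant import *
import cv2,numpy as np
from scipy.optimize import least_squares
def bp(P,uv,z):
    T=P["camera_from_world"];R=T[:3,:3];t=T[:3,3];c=-R.T@t
    uv=np.atleast_2d(uv).astype(float)
    d=np.c_[(uv[:,0]-P["cx"])/P["fx"],(uv[:,1]-P["cy"])/P["fy"],np.ones(len(uv))]@R
    return (c+d*((z-c[2])/d[:,2])[:,None])[:,:2]
def proj(P,X):
    X=np.atleast_2d(X);T=np.array(P["camera_from_world"]);q=X@T[:3,:3].T+T[:3,3]
    return np.c_[q[:,0]/q[:,2]*P["fx"]+P["cx"],q[:,1]/q[:,2]*P["fy"]+P["cy"]]
def comps(cam,im,z,rlo,rhi,hub,smin=70):
    P=camera_params(cam)
    hsv=cv2.cvtColor(im,cv2.COLOR_RGB2HSV)
    v,u=np.mgrid[0:384,0:512]; w=bp(P,np.c_[u.ravel(),v.ravel()],z)
    r=np.hypot(*(w-hub).T).reshape(384,512)
    m=(hsv[...,1]>smin)&(hsv[...,2]>50)&(hsv[...,0]<28)&(r>rlo)&(r<rhi)
    n,l,st,_=cv2.connectedComponentsWithStats(m.astype(np.uint8))
    return [(st[i,4],w[(l==i).ravel()]) for i in range(1,n) if st[i,4]>=12]
def look(cam,im,hub=np.array([.59,-.013])):
    hub=np.array(hub)
    sp=comps(cam,im,.047,.097,.166,hub)
    for a,p in sp:
        d=p-hub; print(cam,"spoke",a,"ang",np.degrees(np.arctan2(*d.mean(0)[::-1])).round(2),"r",np.hypot(*d.T).min().round(3),np.hypot(*d.T).max().round(3))
    for a,p in comps(cam,im,.003,.168,.25,hub):
        d=p-hub; e=np.linalg.svd(p-p.mean(0))[2][0]; print(cam,"arrow",a,"ang",np.degrees(np.arctan2(*d.mean(0)[::-1])).round(2),"axis",np.degrees(np.arctan(e[1]/e[0])).round(2),"r",np.hypot(*d.T).min().round(3),np.hypot(*d.T).max().round(3))
    # fit hub + phi from spokes
    sp=[s for s in sp if s[0]>30]
    def f(q):
        o=[]
        for a,p in sp:
            d=p-q[:2]; k=np.round((np.arctan2(*d.mean(0)[::-1])-q[2])/(np.pi/2)); t=q[2]+k*np.pi/2
            o.append(-d[:,0]*np.sin(t)+d[:,1]*np.cos(t))
        return np.concatenate(o)
    d=sp[0][1].mean(0)-hub
    s=least_squares(f,[*hub,np.arctan2(d[1],d[0])],loss="soft_l1",f_scale=.003)
    print(cam,"hub",s.x[:2].round(4),"phi mod 90",(np.degrees(s.x[2])%90).round(2))
    return s.x
E
python3 - <<'E'
from h import *
for c in("top","scene"):
    im=cv2.imread(f"pics/{c}0.png")[:,:,::-1].copy()
    x=look(c,im); print('--refit'); look(c,im,x[:2])
E
```

```text
top spoke 16 ang 16.33 r 0.157 0.166
top spoke 104 ang -10.89 r 0.098 0.161
top spoke 112 ang 81.21 r 0.098 0.159
top spoke 122 ang -100.24 r 0.102 0.165
top spoke 118 ang 171.83 r 0.098 0.163
top arrow 147 ang 15.68 axis 16.7 r 0.171 0.243
top arrow 13 ang -10.22 axis 78.4 r 0.168 0.175
top arrow 211 ang -162.46 axis -78.87 r 0.207 0.25
top hub [ 0.5878 -0.0158] phi mod 90 80.46
--refit
top spoke 104 ang -9.52 r 0.099 0.163
top spoke 116 ang 80.42 r 0.098 0.163
top spoke 122 ang -99.52 r 0.099 0.162
top spoke 116 ang 170.5 r 0.098 0.162
top arrow 147 ang 16.26 axis 16.7 r 0.173 0.246
top arrow 17 ang -9.03 axis 82.63 r 0.168 0.177
top arrow 222 ang -163.0 axis -77.64 r 0.204 0.25
top hub [ 0.5879 -0.0159] phi mod 90 80.46
scene spoke 65 ang 171.18 r 0.104 0.165
scene spoke 71 ang 80.67 r 0.1 0.163
scene spoke 118 ang -99.71 r 0.098 0.165
scene spoke 106 ang -10.26 r 0.098 0.164
scene arrow 50 ang 162.29 axis -13.34 r 0.168 0.217
scene arrow 41 ang 92.24 axis 89.2 r 0.168 0.206
scene arrow 103 ang -164.87 axis -60.44 r 0.211 0.25
scene arrow 137 ang 15.73 axis 14.9 r 0.172 0.245
scene hub [ 0.5893 -0.0147] phi mod 90 80.5
--refit
scene spoke 65 ang 170.44 r 0.104 0.165
scene spoke 71 ang 80.49 r 0.102 0.164
scene spoke 115 ang -99.47 r 0.098 0.163
scene spoke 108 ang -9.49 r 0.097 0.164
scene arrow 49 ang 161.74 axis -12.66 r 0.169 0.216
scene arrow 42 ang 92.07 axis 86.98 r 0.17 0.208
scene arrow 104 ang -165.27 axis -58.9 r 0.209 0.25
scene arrow 137 ang 16.12 axis 14.9 r 0.173 0.246
scene hub [ 0.5894 -0.0147] phi mod 90 80.51
```

Both cameras agree: hub (0.5886, -0.0153), dish at 170.5°, arrow at 16.2°. That means 154.3° clockwise. I'll push the cone-side spoke (260.5°) with shut fingers, turning the tool along with it.

Call:
carry_out([
  [[0.02, -0.008, 0, 0, 0, 0, 0], [0.04, -0.016, 0, 0, 0, 0, 0], [0.045, -0.018, 0, 0, 0, 0, 0], [0.045, -0.018, 0, 0, 0, 0, 0], [0.045, -0.018, 0, 0, 0, 0, 0], [0.045, -0.018, 0, 0, 0, 0, 0], [0.045, -0.018, 0, 0, 0, 0, 0], [0.045, -0.018, 0, 0, 0, 0, 0]],
])

```text
clock: 1.9
tcp_pos: [0.4878, -0.2587, 0.2425]
tool_rot: [0.976, 0.217, 0.0, -0.0]
force: [-0.2, -0.6, 0.5]
width: 0.0
```

Call:
carry_out([
  [[0.045, -0.018, 0, 0, 0, 0, 0], [0.045, -0.018, 0, 0, 0, 0, 0], [0.04, -0.016, 0, 0, 0, 0, 0], [0.027, -0.01, 0, 0, 0, 0, 0], [0, 0, 0, 0, 0, -5, 0], [0, 0, 0, 0, 0, -10.4, 0], [0, 0, 0, 0, 0, -10.4, 0], [0, 0, 0, 0, 0, -10.4, 0]],
])

```text
clock: 2.9
tcp_pos: [0.6023, -0.1369, 0.2423]
tool_rot: [0.859, 0.513, 0.0, -0.0]
force: [-0.4, 0.2, -0.0]
width: 0.0
```

Call:
carry_out([
  [[0, 0, 0, 0, 0, -10.4, 0], [0, 0, 0, 0, 0, -10.4, 0], [0, 0, 0, 0, 0, -10.4, 0], [0, 0, 0, 0, 0, -10.4, 0], [0, 0, 0, 0, 0, -10.4, 0], [0, 0, 0, 0, 0, -10.4, 0], [0, 0, 0, 0, 0, -10.4, 0], [0, 0, 0, 0, 0, -10.4, 0]],
])

```text
clock: 3.9
tcp_pos: [0.6023, -0.1371, 0.2423]
tool_rot: [0.302, 0.953, 0.0, -0.0]
force: [-1.1, 0.2, -0.7]
width: 0.0
```

Call:
carry_out([
  [[0, 0, 0.02, 0, 0, -10.4, 0], [0, 0, 0.03, 0, 0, -10.4, 0], [0, 0, 0.03, 0, 0, -5.2, 0], [0, 0, 0.02, 0, 0, 0, 0], [0, 0, 0, 0, 0, 0, 0], [0, 0, 0, 0, 0, 0, 0]],
])

```text
clock: 4.65
tcp_pos: [0.6031, -0.1381, 0.1431]
tool_rot: [0.083, 0.997, -0.0, 0.001]
force: [0.2, -0.2, -0.1]
width: -0.0
```

```bash
cat >> h.py <<'E'
from scipy.spatial.transform import Rotation as Ro
def where():
    s=get_state(); R=Ro.from_quat(s["tool_rot"]).as_matrix()
    H=np.array([.5886,-.0153,s["tcp_pos"][2]])
    print("t",s["clock"],"tcp",s["tcp_pos"].round(4),"psi",np.degrees(np.arctan2(R[1,0],R[0,0])).round(2),"tilt",R[:,2].round(4),"hub in tool",(R.T@(H-s["tcp_pos"])).round(4),"w",s["width"],"F",s["force"].round(2),"q",s["joint_pos"].round(2))
E
python3 - <<'E'
from h import *
where()
im=read_camera("top");cv2.imwrite("pics/top1.png",im[:,:,::-1])
im=read_camera("scene");cv2.imwrite("pics/scene1.png",im[:,:,::-1])
E
```

```text
t 4.65 tcp [ 0.6031 -0.1381  0.1431] psi 170.51 tilt [ 1.1e-03 -1.0e-04 -1.0e+00] hub in tool [ 0.0346  0.1187 -0.    ] w -0.00013773521311852778 F [ 0.21 -0.23 -0.15] q [-0.29  0.45  1.54  0.    1.15 -1.7 ]
```

View pics/scene1.png

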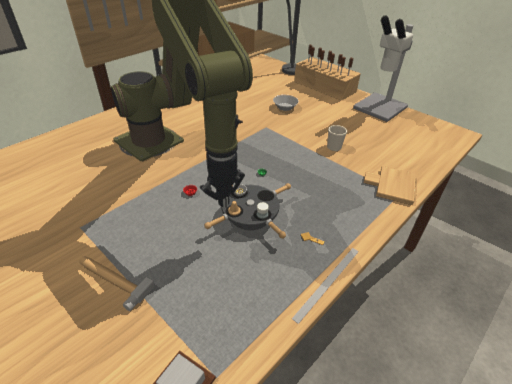

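Call:
carry_out([
  [[0, -0.001, 0.015, 0, 0, 0, 0], [0, 0, 0.02, 0, 0, 0, 0], [0, 0, 0.02, 0, 0, 0, 0], [0, 0, 0.02, 0, 0, 0, 0], [0, 0, 0.014, 0, 0, 0, 0], [0, 0, 0.008, 0, 0, 0, 0], [0, 0, 0, 0, 0, 0, 0]],
])

```text
clock: 5.62
tcp_pos: [0.6021, -0.1396, 0.0448]
tool_rot: [0.083, 0.997, 0.0, -0.0]
force: [-0.2, 0.4, 0.6]
width: -0.0
```

Run:
```python
from h import *
where()
im=read_camera("scene");cv2.imwrite("pics/scene2.png",cv2.resize(im[130:290,130:340],None,fx=3,fy=3,interpolation=2)[:,:,::-1])
```

```text
t 5.625 tcp [ 0.6021 -0.1396  0.0448] psi 170.47 tilt [-9.e-04  3.e-04 -1.e+00] hub in tool [0.0339 0.1203 0.    ] w -0.000237120515953661 F [-0.23  0.44  0.64] q [-0.3   0.56  1.64  0.    0.94 -1.7 ]
```

View pics/scene2.png

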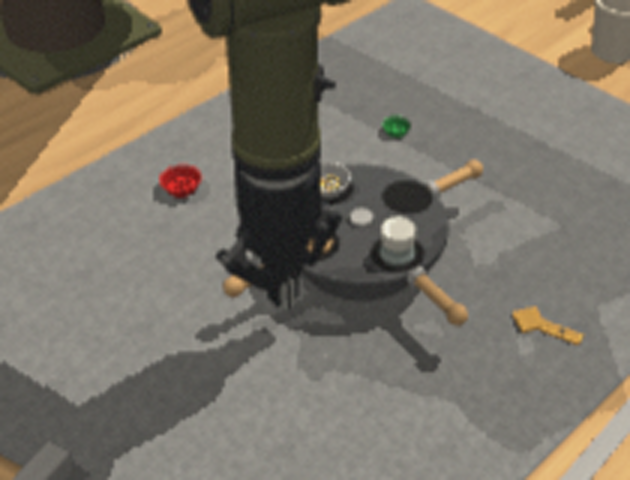

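The fingers are down beside the bare part of the cone-side spoke, on its far side. The gripper's knuckles come close to the cone, so I'll move out 7 mm and up 6 mm before approaching gently.

Call:
carry_out([
  [[0, -0.0035, -0.003, 0, 0, 0, 0], [0, -0.0035, -0.003, 0, 0, 0, 0], [0.004, 0, 0, 0, 0, 0, 0], [0.004, 0, 0, 0, 0, 0, 0], [0.003, 0, 0, 0, 0, 0, 0], [0.002, 0, 0, 0, 0, 0, 0], [0.002, 0, 0, 0, 0, 0, 0], [0.002, 0, 0, 0, 0, 0, 0]],
])

```text
clock: 6.68
tcp_pos: [0.5846, -0.1437, 0.0513]
tool_rot: [0.083, 0.997, -0.0, 0.0]
force: [1.9, -0.4, -1.7]
width: 0.003
```

Run:
```python
from h import *
where()
im=read_camera("scene");cv2.imwrite("pics/scene3.png",cv2.resize(im[130:290,130:340],None,fx=3,fy=3,interpolation=2)[:,:,::-1])
look("scene",im,[.5893,-.0147])
```

```text
t 6.675 tcp [ 0.5846 -0.1437  0.0513] psi 170.49 tilt [ 4.e-04 -1.e-04 -1.e+00] hub in tool [ 0.0173  0.1273 -0.    ] w 0.0031973767837945605 F [ 1.87 -0.4  -1.65] q [-0.31  0.54  1.67  0.    0.93 -1.72]
scene spoke 71 ang 80.49 r 0.102 0.164
scene spoke 54 ang -99.55 r 0.133 0.163
scene spoke 107 ang -9.57 r 0.097 0.164
scene arrow 43 ang 92.05 axis 86.88 r 0.17 0.208
scene arrow 106 ang -165.18 axis -58.03 r 0.209 0.25
scene arrow 136 ang 16.12 axis 14.84 r 0.173 0.246
scene hub [ 0.5893 -0.015 ] phi mod 90 80.53
```

View pics/scene3.png

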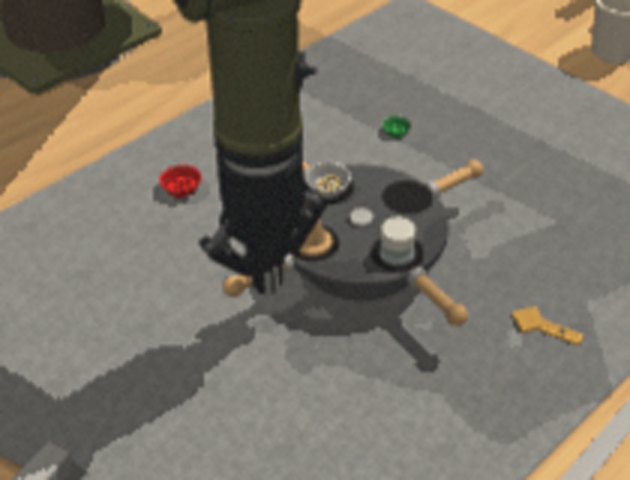

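Contact has just started (about 1.9 N) and the turntable hasn't moved. Starting the slow arc.

Call:
carry_out([
  [[0.0022, -0.0003, 0, 0, 0, 1, 0], [0.0044, -0.0005, 0, 0, 0, 2, 0], [0.0067, -0.0007, 0, 0, 0, 3, 0], [0.0067, -0.0007, 0, 0, 0, 3, 0], [0.0067, -0.0007, 0, 0, 0, 3, 0], [0.0067, -0.0007, 0, 0, 0, 3, 0], [0.0044, -0.0005, 0, 0, 0, 2, 0], [0.0022, -0.0003, 0, 0, 0, 1, 0]],
])

```text
clock: 7.72
tcp_pos: [0.5449, -0.1362, 0.0514]
tool_rot: [0.238, 0.971, -0.0, 0.0]
force: [1.6, -0.8, -0.6]
width: 0.001
```

Run:
```python
from h import *
where()
im=read_camera("scene");cv2.imwrite("pics/scene4.png",cv2.resize(im[130:290,130:340],None,fx=3,fy=3,interpolation=2)[:,:,::-1])
look("scene",im,[.5893,-.0147])
```

```text
t 7.725 tcp [ 0.5449 -0.1362  0.0514] psi 152.42 tilt [ 1.e-04 -3.e-04 -1.e+00] hub in tool [ 0.0172  0.1274 -0.    ] w 0.0009741412423987459 F [ 1.6  -0.82 -0.57] q [-0.32  0.5   1.76 -0.    0.88 -1.41]
scene spoke 52 ang 151.9 r 0.107 0.164
scene spoke 82 ang 62.12 r 0.1 0.164
scene spoke 20 ang -117.75 r 0.097 0.11
scene spoke 52 ang -118.35 r 0.135 0.163
scene spoke 107 ang -27.72 r 0.097 0.164
scene arrow 47 ang 147.31 axis -27.42 r 0.169 0.222
scene arrow 98 ang -165.11 axis -57.23 r 0.209 0.25
scene arrow 37 ang 76.52 axis -88.73 r 0.168 0.196
scene arrow 136 ang 16.12 axis 14.84 r 0.173 0.246
scene hub [ 0.5891 -0.0141] phi mod 90 62.0
```

View pics/scene4.png

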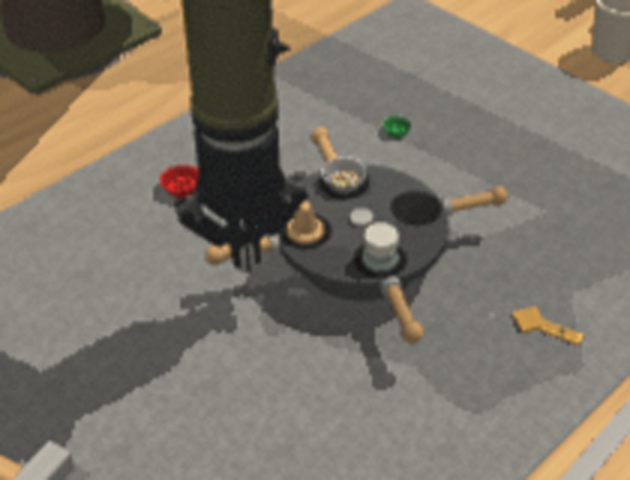

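It has turned 18° and the dish, cone and jar are riding with it in place. Continuing.

Call:
carry_out([
  [[0.0022, -0.0003, 0, 0, 0, 1, 0], [0.0044, -0.0005, 0, 0, 0, 2, 0], [0.0067, -0.0007, 0, 0, 0, 3, 0], [0.0067, -0.0007, 0, 0, 0, 3, 0], [0.0067, -0.0007, 0, 0, 0, 3, 0], [0.0067, -0.0007, 0, 0, 0, 3, 0], [0.0067, -0.0007, 0, 0, 0, 3, 0], [0.0067, -0.0007, 0, 0, 0, 3, 0]],
])

```text
clock: 8.78
tcp_pos: [0.5044, -0.1122, 0.0514]
tool_rot: [0.412, 0.911, -0.0, -0.0]
force: [1.0, -0.8, 0.4]
width: 0.001
```

Call:
carry_out([
  [[0.0067, -0.0007, 0, 0, 0, 3, 0], [0.0067, -0.0007, 0, 0, 0, 3, 0], [0.0067, -0.0007, 0, 0, 0, 3, 0], [0.0067, -0.0007, 0, 0, 0, 3, 0], [0.0067, -0.0007, 0, 0, 0, 3, 0], [0.0067, -0.0007, 0, 0, 0, 3, 0], [0.0044, -0.0005, 0, 0, 0, 2, 0], [0.0022, -0.0003, 0, 0, 0, 1, 0]],
])

```text
clock: 9.78
tcp_pos: [0.4754, -0.0754, 0.0514]
tool_rot: [0.571, 0.821, -0.0, -0.0]
force: [0.3, -1.7, -0.1]
width: 0.0
```

Run:
```python
from h import *
where()
im=read_camera("scene");cv2.imwrite("pics/scene5.png",cv2.resize(im[110:290,130:340],None,fx=3,fy=3,interpolation=2)[:,:,::-1])
look("scene",im,[.5893,-.0147])
```

```text
t 9.775 tcp [ 0.4754 -0.0754  0.0514] psi 110.42 tilt [-2.e-04 -0.e+00 -1.e+00] hub in tool [ 0.0168  0.1271 -0.    ] w 0.000488694041585204 F [ 0.3  -1.73 -0.09] q [-0.25  0.42  1.94 -0.    0.79 -0.6 ]
scene spoke 56 ang 109.5 r 0.104 0.165
scene spoke 24 ang -160.8 r 0.101 0.122
scene spoke 111 ang 19.5 r 0.098 0.163
scene spoke 112 ang -70.52 r 0.097 0.165
scene arrow 46 ang 115.16 axis -69.63 r 0.169 0.22
scene arrow 104 ang -165.12 axis -59.13 r 0.209 0.25
scene arrow 137 ang 16.17 axis 15.29 r 0.173 0.246
scene hub [ 0.5894 -0.0148] phi mod 90 19.53
```

View pics/scene5.png

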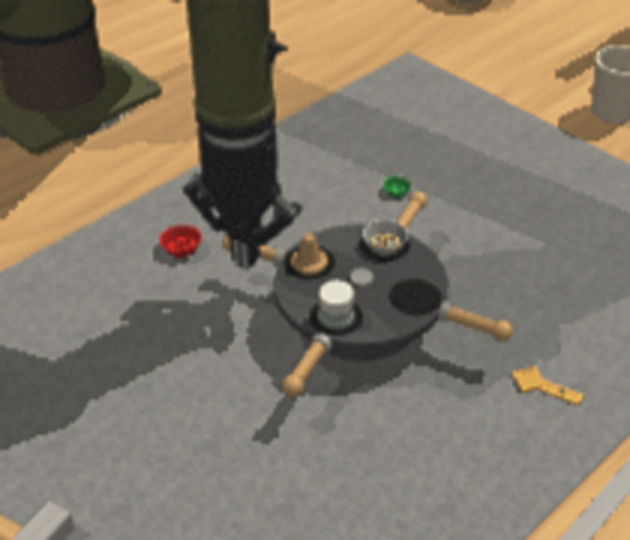

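The dish is now at 109.6°, with 93.4° to go. Everything is still in place.

Call:
carry_out([
  [[0.0022, -0.0003, 0, 0, 0, 1, 0], [0.0044, -0.0005, 0, 0, 0, 2, 0], [0.0067, -0.0007, 0, 0, 0, 3, 0], [0.0067, -0.0007, 0, 0, 0, 3, 0], [0.0067, -0.0007, 0, 0, 0, 3, 0], [0.0067, -0.0007, 0, 0, 0, 3, 0], [0.0067, -0.0007, 0, 0, 0, 3, 0], [0.0067, -0.0007, 0, 0, 0, 3, 0]],
])

```text
clock: 10.82
tcp_pos: [0.4616, -0.031, 0.0514]
tool_rot: [0.711, 0.703, -0.0, 0.0]
force: [0.7, -1.3, 0.1]
width: 0.002
```

Call:
carry_out([
  [[0.0067, -0.0007, 0, 0, 0, 3, 0], [0.0067, -0.0007, 0, 0, 0, 3, 0], [0.0067, -0.0007, 0, 0, 0, 3, 0], [0.0067, -0.0007, 0, 0, 0, 3, 0], [0.0067, -0.0007, 0, 0, 0, 3, 0], [0.0067, -0.0007, 0, 0, 0, 3, 0], [0.0067, -0.0007, 0, 0, 0, 3, 0], [0.0067, -0.0007, 0, 0, 0, 3, 0]],
])

```text
clock: 11.82
tcp_pos: [0.4661, 0.0223, 0.0513]
tool_rot: [0.842, 0.54, -0.0, -0.0]
force: [0.4, -2.2, 1.1]
width: 0.001
```

Call:
carry_out([
  [[0.0067, -0.0007, 0, 0, 0, 3, 0], [0.0067, -0.0007, 0, 0, 0, 3, 0], [0.0067, -0.0007, 0, 0, 0, 3, 0], [0.0067, -0.0007, 0, 0, 0, 3, 0], [0.0067, -0.0007, 0, 0, 0, 3, 0], [0.0067, -0.0007, 0, 0, 0, 3, 0], [0.0044, -0.0005, 0, 0, 0, 2, 0], [0.0022, -0.0003, 0, 0, 0, 1, 0]],
])

```text
clock: 12.82
tcp_pos: [0.4872, 0.0638, 0.0511]
tool_rot: [0.926, 0.378, -0.001, -0.0]
force: [-0.2, -2.0, -0.1]
width: -0.003
```

Run:
```python
from h import *
where()
im=read_camera("scene");cv2.imwrite("pics/scene6.png",cv2.resize(im[110:290,130:340],None,fx=3,fy=3,interpolation=2)[:,:,::-1])
look("scene",im,[.5893,-.0147])
im=read_camera("top");look("top",im,[.5878,-.0158])
```

```text
t 12.825 tcp [0.4872 0.0638 0.0511] psi 44.44 tilt [-1.6e-03 -3.0e-04 -1.0e+00] hub in tool [ 1.700e-02  1.274e-01 -1.000e-04] w -0.0029035217420936175 F [-0.16 -2.02 -0.15] q [ 0.04  0.43  1.92 -0.    0.8   0.84]
scene spoke 56 ang 133.23 r 0.097 0.162
scene spoke 92 ang -136.05 r 0.099 0.161
scene spoke 111 ang 43.53 r 0.099 0.162
scene spoke 109 ang -46.53 r 0.1 0.164
scene arrow 42 ang 133.21 axis -46.57 r 0.172 0.224
scene arrow 106 ang -165.18 axis -58.03 r 0.209 0.25
scene arrow 16 ang -152.51 axis -51.64 r 0.168 0.178
scene arrow 21 ang 60.4 axis -38.55 r 0.168 0.181
scene arrow 137 ang 16.13 axis 15.17 r 0.173 0.246
scene hub [ 0.5897 -0.0149] phi mod 90 43.54
top spoke 115 ang 43.07 r 0.1 0.163
top spoke 104 ang -46.67 r 0.1 0.163
top spoke 51 ang 88.86 r 0.119 0.159
top spoke 15 ang 99.95 r 0.137 0.154
top spoke 21 ang 103.25 r 0.116 0.131
top spoke 26 ang 110.29 r 0.097 0.118
top spoke 14 ang 120.64 r 0.098 0.115
top spoke 19 ang 130.19 r 0.108 0.128
top spoke 124 ang -136.56 r 0.098 0.163
top arrow 148 ang 16.25 axis 16.89 r 0.173 0.246
top arrow 12 ang 40.92 axis -42.87 r 0.169 0.174
top arrow 14 ang -44.36 axis 43.41 r 0.168 0.175
top arrow 19 ang 88.4 axis -7.44 r 0.174 0.181
top arrow 16 ang 101.67 axis -5.43 r 0.191 0.203
top arrow 18 ang 117.63 axis -4.71 r 0.216 0.235
top arrow 23 ang 147.83 axis -84.62 r 0.194 0.215
top arrow 90 ang 165.65 axis 39.47 r 0.169 0.222
top arrow 15 ang 155.96 axis -37.4 r 0.19 0.207
top arrow 37 ang 174.72 axis 2.51 r 0.192 0.233
top arrow 222 ang -163.0 axis -77.64 r 0.204 0.25
top arrow 26 ang 155.55 axis 40.5 r 0.231 0.246
top arrow 62 ang 165.12 axis 74.47 r 0.224 0.25
top hub [ 0.5938 -0.0112] phi mod 90 41.82
```

View pics/scene6.png

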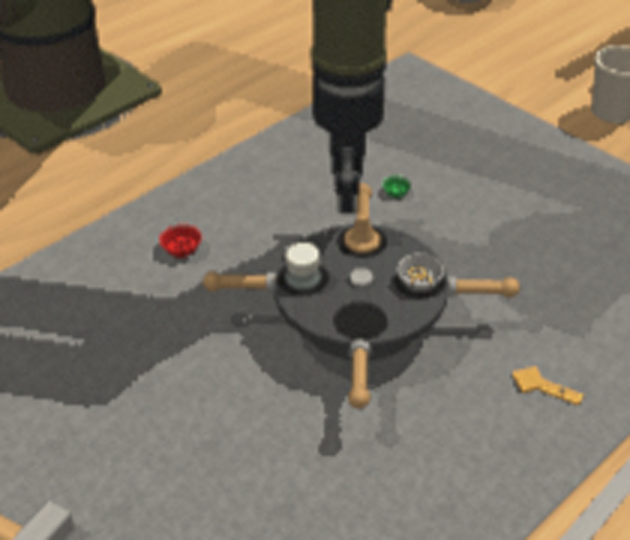

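The dish is at 43.5°, with 27.3° to go.

Call:
carry_out([
  [[0.0022, -0.0003, 0, 0, 0, 1, 0], [0.0044, -0.0005, 0, 0, 0, 2, 0], [0.0067, -0.0007, 0, 0, 0, 3, 0], [0.0067, -0.0007, 0, 0, 0, 3, 0], [0.0067, -0.0007, 0, 0, 0, 3, 0], [0.0067, -0.0007, 0, 0, 0, 3, 0], [0.0067, -0.0007, 0, 0, 0, 3, 0], [0.0067, -0.0007, 0, 0, 0, 3, 0]],
])

```text
clock: 13.92
tcp_pos: [0.5226, 0.0947, 0.0511]
tool_rot: [0.979, 0.202, -0.001, 0.0]
force: [-0.9, -2.9, 0.1]
width: -0.003
```

Call:
carry_out([
  [[0.0044, -0.0005, 0, 0, 0, 2, 0], [0.0022, -0.0003, 0, 0, 0, 1, 0], [0, 0, 0, 0, 0, 0, 0]],
])

```text
clock: 14.3
tcp_pos: [0.5287, 0.0982, 0.0512]
tool_rot: [0.984, 0.178, -0.0, -0.0]
force: [-0.4, -0.8, -0.8]
width: 0.002
```

Run:
```python
from h import *
where()
im=read_camera("scene");cv2.imwrite("pics/scene7.png",im[:,:,::-1])
look("scene",im,[.5893,-.0147])
im=read_camera("top");cv2.imwrite("pics/top7.png",im[:,:,::-1]);look("top",im,[.5878,-.0158])
```

```text
t 14.3 tcp [0.5287 0.0982 0.0512] psi 20.48 tilt [-2.e-04  2.e-04 -1.e+00] hub in tool [ 0.0164  0.1273 -0.    ] w 0.0015215061390602934 F [-0.4  -0.79 -0.83] q [0.1  0.47 1.82 0.   0.85 1.32]
scene spoke 55 ang 109.19 r 0.106 0.165
scene spoke 15 ang 118.45 r 0.097 0.117
scene spoke 81 ang -160.61 r 0.101 0.164
scene spoke 109 ang 19.26 r 0.098 0.162
scene spoke 111 ang -70.68 r 0.097 0.165
scene arrow 49 ang 114.94 axis -68.91 r 0.168 0.222
scene arrow 105 ang -165.15 axis -59.23 r 0.209 0.25
scene arrow 40 ang -174.51 axis -8.15 r 0.169 0.198
scene arrow 137 ang 16.13 axis 15.17 r 0.173 0.246
scene hub [ 0.5895 -0.0148] phi mod 90 19.3
top spoke 114 ang 19.06 r 0.1 0.166
top spoke 28 ang 49.77 r 0.097 0.119
top spoke 322 ang 74.52 r 0.097 0.166
top spoke 111 ang -70.74 r 0.099 0.163
top spoke 43 ang 96.65 r 0.097 0.132
top spoke 27 ang 142.86 r 0.098 0.125
top spoke 122 ang -160.72 r 0.097 0.162
top spoke 12 ang 151.8 r 0.128 0.14
top spoke 18 ang 147.95 r 0.147 0.165
top spoke 15 ang 156.96 r 0.151 0.165
top arrow 161 ang 16.43 axis 14.38 r 0.168 0.246
top arrow 44 ang 76.94 axis -2.35 r 0.228 0.244
top arrow 56 ang 74.52 axis 10.91 r 0.194 0.226
top arrow 16 ang 70.08 axis 35.67 r 0.188 0.206
top arrow 43 ang 72.56 axis -12.98 r 0.168 0.189
top arrow 22 ang 79.66 axis -1.65 r 0.241 0.25
top arrow 29 ang 90.35 axis -3.06 r 0.226 0.236
top arrow 26 ang 94.51 axis -4.22 r 0.242 0.25
top arrow 38 ang 102.07 axis -0.4 r 0.23 0.246
top arrow 57 ang 129.69 axis 81.5 r 0.168 0.21
top arrow 13 ang 124.34 axis 87.03 r 0.233 0.249
top arrow 341 ang 152.69 axis 49.52 r 0.186 0.25
top arrow 20 ang 130.08 axis 80.11 r 0.231 0.25
top arrow 34 ang 161.89 axis 5.24 r 0.169 0.208
top arrow 222 ang -163.0 axis -77.64 r 0.204 0.25
top hub [ 0.6384 -0.0019] phi mod 90 16.01
```

3.1° left.

Call:
carry_out([
  [[0.0018, -0.0002, 0, 0, 0, 0.8, 0], [0.0022, -0.0003, 0, 0, 0, 1, 0], [0.0018, -0.0002, 0, 0, 0, 0.8, 0], [0.0011, -0.0001, 0, 0, 0, 0.5, 0], [0, 0, 0, 0, 0, 0, 0]],
])

```text
clock: 15.02
tcp_pos: [0.5352, 0.1013, 0.0513]
tool_rot: [0.989, 0.151, 0.0, -0.0]
force: [-1.9, -0.4, -0.8]
width: -0.001
```

Run:
```python
from h import *
where()
im=read_camera("scene");cv2.imwrite("pics/scene8.png",im[:,:,::-1])
look("scene",im,[.5893,-.0147])
```

```text
t 15.025 tcp [0.5352 0.1013 0.0513] psi 17.38 tilt [ 2.e-04  2.e-04 -1.e+00] hub in tool [ 0.0161  0.1272 -0.    ] w -0.0009821136986040804 F [-1.91 -0.43 -0.82] q [0.11 0.48 1.8  0.   0.86 1.38]
scene spoke 57 ang 105.85 r 0.103 0.165
scene spoke 14 ang 116.75 r 0.097 0.113
scene spoke 81 ang -163.85 r 0.101 0.163
scene spoke 107 ang 16.02 r 0.098 0.162
scene spoke 113 ang -73.79 r 0.097 0.165
scene arrow 47 ang 112.33 axis -72.2 r 0.168 0.219
scene arrow 106 ang -165.18 axis -58.03 r 0.209 0.25
scene arrow 42 ang -177.31 axis 1.08 r 0.169 0.201
scene arrow 137 ang 16.13 axis 14.9 r 0.173 0.246
scene hub [ 0.5898 -0.0147] phi mod 90 16.07
```

It's aligned to within about 0.1°. Backing off the spoke and lifting.

Call:
carry_out([
  [[-0.003, 0, 0, 0, 0, 0, 0], [-0.006, 0, 0, 0, 0, 0, 0], [-0.006, 0, 0, 0, 0, 0, 0], [-0.003, -0.003, -0.01, 0, 0, 0, 0], [0, -0.003, -0.025, 0, 0, 0, 0], [0, 0, -0.04, 0, 0, 0, 0], [0, 0, -0.05, 0, 0, 0, 0], [0, 0, -0.05, 0, 0, 0, 0]],
])

```text
clock: 16.08
tcp_pos: [0.5156, 0.1016, 0.2285]
tool_rot: [0.989, 0.151, 0.0, -0.0]
force: [-0.5, 0.1, -1.0]
width: -0.001
```

Call:
carry_out([
  [[-0.03, -0.02, -0.01, 0, 0, 0, 0], [-0.04, -0.05, 0, 0, 0, 0, 0], [-0.04, -0.06, 0, 0, 0, 0, 0], [-0.03, -0.06, 0, 0, 0, 0, 0], [0, -0.06, 0, 0, 0, 0, 0], [0, -0.05, 0, 0, 0, 0, 0], [0, -0.02, 0, 0, 0, 0, 0], [0, 0, 0, 0, 0, 0, 0]],
])

```text
clock: 17.08
tcp_pos: [0.2981, 0.356, 0.2368]
tool_rot: [0.988, 0.153, 0.0, -0.0]
force: [0.2, -0.0, -0.3]
width: 0.002
```

Run:
```python
from h import *
where()
for c in("scene","top"):
    im=read_camera(c);cv2.imwrite(f"pics/{c}9.png",im[:,:,::-1]);look(c,im,[.5893,-.0147] if c=="scene" else [.5878,-.0158])
    for l in("dish","cone","jar","arrow_tip","cup","hammer"):
        print(l,[(np.round(d["location"],3).tolist(),round(d["score"],2)) for d in landmark_of(c,l)[:3]])
    y,x=(110,130) if c=="scene" else (90,160)
    cv2.imwrite(f"pics/{c}9z.png",cv2.resize(im[y:y+180,x:x+210],None,fx=3,fy=3,interpolation=2)[:,:,::-1])
```

```text
t 17.075 tcp [0.2981 0.356  0.2368] psi 17.56 tilt [ 6.e-04  8.e-04 -1.e+00] hub in tool [ 1.649e-01  4.417e-01 -1.000e-04] w 0.002268522081854008 F [ 0.24 -0.05 -0.33] q [0.78 0.16 1.73 0.   1.25 2.05]
scene spoke 56 ang 105.92 r 0.103 0.165
scene spoke 14 ang 116.75 r 0.097 0.113
scene spoke 82 ang -163.89 r 0.101 0.163
scene spoke 107 ang 16.02 r 0.098 0.162
scene spoke 114 ang -73.83 r 0.097 0.165
scene arrow 46 ang 112.38 axis -72.33 r 0.168 0.219
scene arrow 102 ang -165.19 axis -58.73 r 0.209 0.25
scene arrow 42 ang -177.31 axis 1.08 r 0.169 0.201
scene arrow 137 ang 16.17 axis 15.29 r 0.173 0.246
scene hub [ 0.5897 -0.0147] phi mod 90 16.06
dish [([0.47, 0.169, 0.002], 0.62), ([0.645, 0.002, 0.053], 0.55), ([0.368, -0.084, 0.002], 0.54)]
cone [([0.571, 0.039, 0.053], 0.49)]
jar [([0.53, -0.033, 0.053], 0.57), ([0.738, 0.025, 0.05], 0.2)]
arrow_tip [([0.751, 0.032, 0.006], 0.46), ([0.531, -0.035, 0.053], 0.39), ([0.735, 0.026, 0.05], 0.3)]
cup [([0.558, 0.505, -0.004], 0.72)]
hammer [([0.5, -0.446, -0.002], 0.82)]
top spoke 109 ang 16.16 r 0.1 0.166
top spoke 111 ang -73.77 r 0.099 0.163
top spoke 115 ang 105.98 r 0.097 0.162
top spoke 117 ang -163.84 r 0.097 0.162
top arrow 159 ang 16.19 axis 17.96 r 0.168 0.246
top arrow 221 ang -163.03 axis -78.51 r 0.204 0.25
top hub [ 0.5881 -0.0157] phi mod 90 16.14
dish [([0.645, 0.0, 0.053], 0.69), ([0.365, -0.081, -0.004], 0.49), ([0.472, 0.167, 0.0], 0.49)]
cone [([0.57, 0.048, 0.056], 0.55), ([0.647, 0.003, 0.056], 0.46)]
jar [([0.533, -0.033, 0.055], 0.5), ([0.59, -0.015, 0.003], 0.39)]
arrow_tip [([0.731, 0.026, 0.046], 0.57), ([0.75, 0.032, 0.004], 0.42)]
cup [([0.553, 0.505, -0.003], 0.75)]
hammer [([0.498, -0.444, -0.0], 0.56)]
```

View pics/top9z.png

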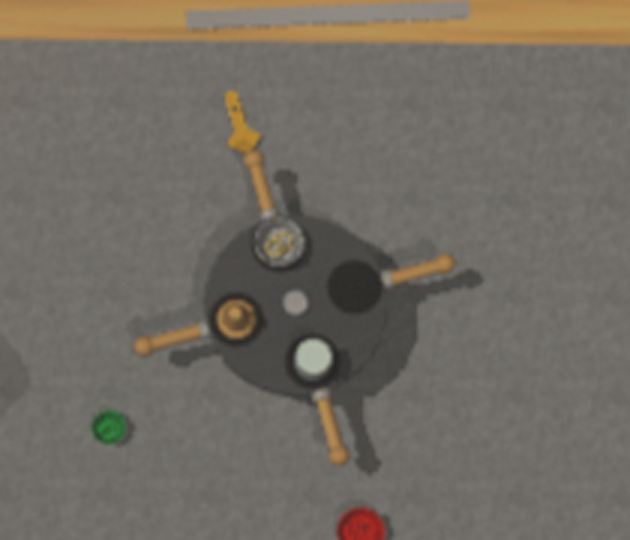

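View pics/scene9.png

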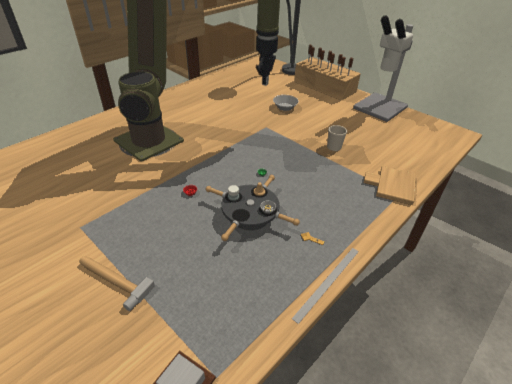

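The top view shows the dish's spoke in line with the arrow, at (250,155) to (240,135) in the zoomed picture. The dish, cone and jar are on their dark seats, the hammer and cup haven't moved, and the arm is clear.

```bash
python3 -c "
from plant import *
print(job_done())"
```

```text
the job is handed in; nothing more can be done
None
```

The dish now stands in line with the brass arrow, and I handed the job in at about 17 s of the 48 s allowed. I pushed the cone-side spoke with the shut fingertips through about 154° clockwise, at roughly 55 mm/s. Then I backed off and moved the arm clear.

**Last checks, after letting go:**
- **Alignment:** the dish spoke reads 16.06° in the scene camera and 16.14° in the top camera. The arrow reads 16.17° and 16.19°, so they agree to about 0.1°.
- **Riding things:** the dish, cone and jar look seated on their marks in the pictures. The network's two positions for the cone differ by 9 mm between cameras; the pictures show no shift.
- **Other things:** the hammer and cup are where they started, to within the network's accuracy. The forces I read, at the end of each call, stayed at about 3 N or less.

**Checks that disagreed:**
- **Arrow's long axis:** a rougher fit to its shape gave 15.3° in one camera and 18.0° in the other. Part of the top reading is the spoke ball overlapping the arrow in that view, so I relied on the direction from hub to arrow.
- **Arrow tip:** in the top view the network's best guess for it at the end was the spoke's ball. Its second guess fitted the arrow.

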